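# Set and clamp the stopper height gauge

## Task

Set the small free-standing height gauge to the wine stopper standing under it: push its stop rod gently down until the foot rests on the stopper, and then turn the clamp knob clockwise until it is fully tight. The gauge is light and skids easily, so press it down firmly through the knob while you turn, and do not let it spin or shift; leave the other things alone.

Things in the scene. Friction and masses are not known exactly. Their poses are not given: they have to be found in the camera images.
- gauge_corner (a point): Corner of the base plate of the grey height gauge, at (-45, -58, 16) mm in the gauge's axes (z up, origin on the worktop under the knob's axis). In those axes: base plate x -45 to 45, y -58 to 124 mm, top at 16 mm; head 46 mm wide, y -28 to 118 mm, 112 to 138 mm high; stop rod axis at x = 0, y = 95 mm. Upright, loose on four small slick feet, about 0.37 kg.
- knob_grip (a point): Centre of the black clamp knob's grip bar, on the knob's vertical axis, 162 mm above the worktop. A round skirt 56 mm across (top at 150 mm) carries an upright bar 44 mm long, 16 mm thick, up to 175 mm; both turn together. x runs along the bar, z up. The knob does not move up or down, so pressing on it presses on the gauge.
- knob (a joint): Angle of the clamp knob, rad: grows clockwise seen from above, starts loose at 0 to 0.5, hard end stop at 2.6 = fully tight. Turning takes about 0.26 N m all the way. At 0 the bar lies along the gauge's x axis. Pressing with some 12 to 20 N keeps the gauge from spinning.
- stop_cap (a point): Centre of the top of the stop rod's black cap, 28 mm across, 12 mm thick; its top is at 176 to 190 mm at the start and at 160 mm when the foot is on the stopper. Push here, straight down. The rod moves up and down only, does not spring back, and drags with about 4 N.
- stop_foot: Foot of the stop rod; origin at the centre of its underside: a steel disc 28 mm across, 6 mm thick.
- stop (a joint): How far the stop rod has been lowered, m: 0 fully up, range 0 to 0.036; at about 0.030 the foot meets the stopper.
- stopper: Wine stopper standing loose on the base under the stop rod, cap down, plug up: 56 mm high, cap 41 mm across, plug 20 mm across; origin at the centre of its underside, z along its axis, up.
- cork_a_mid (a point): Bystander: upright wine cork 23 mm across, 44 mm high, beside the gauge; point at its centre.
- shot_glass_mid (a point): Bystander: shot glass 48 mm across, 61 mm high, beside the gauge; point at its centre.
- jigger_mid (a point): Bystander: steel double jigger 47 mm across, 94 mm high; point at its centre.
- small_stopper_mid (a point): Bystander: small wooden wine stopper 34 mm across, 46 mm high; point at its centre.

How it is judged:
By the outcome, as a careful person would: the job done as asked, in the order asked, and still so for the second after the job is handed in, with the robot touching nothing.
It also fails if it takes over 67 s, if anything falls off the work surface, if the arm or the gripper's body presses on something with over 40 N, if the wrist force passes 120 N, or if a joint passes its speed limit or range.

## Robot

A 6-joint arm with a two-finger parallel gripper is mounted at the origin on a cart in front of the work surface, level with it; the furniture and walls round the work are solid. World frame = base frame: x ahead of the robot, y to its left, z up, the work surface at z = 0. Lengths are in m, angles in degrees, forces in N, time in s.
With the tool pointing down it reaches from about 0.325 to 0.75 m from the base axis. Payload 7.6 kg.
Tool frame: the origin (TCP) lies on the centre line of the jaws, within the pads' length; the fingertips stand ctrl.nose_length ahead of it and the grasp point (between the pads) lies 5 mm behind it (ctrl.nose_length is the distance from the TCP to the fingertips, in m); z points along the fingers, y is the line along which they close (so a half turn about z gives the same grasp; the last joint's range is limited). The gripper opens to 85 mm and grips with 20 to 120 N. Pads are 22 mm wide; open, the fingers measure 114 mm over their backs; the gripper's body (76 mm by 85 mm) begins 54 mm behind the grasp point. The pads swing forward as they close: fully open they stand 13 mm farther back than shut.
Start: joints at [67.878, 2.991, 80.254, -0, 96.75, -4.028], TCP at [0.163, 0.499, 0.245] pointing down, gripper open.
Joint ranges: [-166.34, 166.34], [-52.06, 124.39], [6.96, 135.62], [-60.46, 240.46], [14.63, 156.25], [-167.68, 167.68]. Speed limits (degrees/s): [147.25, 147.25, 172.46, 180, 180, 180].

## Interface

Orientations are given as [roll, pitch, yaw] about the fixed x, y, z axes, in that order (R = Rz(yaw) Ry(pitch) Rx(roll)).
In Python, from station import ctrl gives the robot as it stands.
- The arm moves only by the tool jog_arm, never from a script. Its argument "motion" is text: rows parted by semicolons, each of 7 numbers parted by spaces: the turn, a rotation vector about the world's x, y, z in units of 4 degrees (1.0 is 4 degrees), then the shift along the world's x, y, z in units of 20 mm (1.0 is 20 mm), then the closure, from -1 (fully open) to 1 (shut). In form: ax ay az dx dy dz jaw; .... A call has 1 to 5 rows; each row shifts and turns the commanded pose from where the row before left it; what a row does not reach is not made up. A row lasts 1/12 s, in which the tool goes at most 41.7 mm and 7.16 degrees, less where a joint would pass 70% of its speed; a pose out of reach is approached as far as the arm can. A call with a number of a shift or a turn outside -1 to 1 is refused whole. A call with a gripper value outside its range is refused whole. The fingers move at their own pace and stop on an object; "grip_force" is the grip in N (left out, the last holds). Time passes only in rows, so rows that do not move let the fingers close. It gives the time, the measured TCP pose, the force, the opening and the grip force at its end, in the units of the state.
- ctrl.get_state(): the state, without advancing time (a new reading comes with each control period).
- ctrl.camera(name): name is "side" or "top"; returns a dict with "pixels" (384x512x3 uint8, blue, green, red), "depth" (384x512 float32, m along the optical axis (not along the pixel's ray), 0 where there is no reading), "vfov" (degrees; the focal length in pixels is half the picture's height over the tangent of half this angle, whatever the lens; pixels are square), "cx", "cy" (the principal point, pixels), "rvec" (rotation vector, rad) and "tvec" (3), from world to camera coordinates, as OpenCV has them. Camera axes: x right, y down, z forward; pixel columns grow to the right and rows downward; lengths in m; the calibration is good to about 2 mm. A picture is of the moment at which its call begins.
- ctrl.job_done(): hands the job in; it is judged then, once.
The state is a dict: "clock": time; "qpos": joint angles; "qd": joint speeds; "tau": joint torques, N m; "position": TCP position; "ee_rot": TCP orientation; "ft_force": force on the tool from outside, world axes, zero at the start; "ft_torque": the same for the moment, N m; "grip_width": finger opening in m; "grip_force": force on a finger pad.
Only numpy, scipy, OpenCV 4.12 (cv2) and the standard library are available. Lean on these libraries where they do the work, as an engineer would, in place of code of your own. Each camera call takes 0.05 s, during which the arm holds its last target. There are 200 camera calls.

## Working session

There is one attempt and no reset: what is moved stays moved. The work goes in short steps, Python scripts to look and compute and a tool call to move; the robot and the scene stay as the last step left them, time stands still between calls to the robot, and variables do not carry over. Pictures are saved under pics/ and viewed, at most 10 in all, crops included, and the job is handed in when it is done.

Besides the shell and the picture viewer there is one more tool, called after "Request:" as name(argument=value, ...) on one line, values as JSON. jog_arm: Moves the arm, as the interface text tells. Shifts and turns lie within -1 to 1; 1 stands for 20 mm of shift or 4 degrees of turn. Its arguments: {"type":"object","properties":{"motion":{"type":"string"},"grip_force":{"type":"number"}},"required":["motion"]}

```bash
mkdir -p pics; cat > h.py <<'E'
import numpy as np, cv2
from station import ctrl
def cam(n):
    c=ctrl.camera(n); d=c["depth"]; h,w=d.shape
    f=h/2/np.tan(np.radians(c["vfov"])/2)
    v,u=np.mgrid[:h,:w]
    P=np.dstack([(u-c["cx"])/f*d,(v-c["cy"])/f*d,d])
    R=cv2.Rodrigues(np.array(c["rvec"],float))[0]; t=np.array(c["tvec"],float).ravel()
    W=(P-t)@R; W[d==0]=np.nan
    return c["pixels"],W,-R.T@t
E
python3 - <<'E'
from h import *
s=ctrl.get_state(); print({k:np.round(v,4) for k,v in s.items()}, ctrl.nose_length)
for n in("top","side"):
    p,W,o=cam(n); cv2.imwrite(f"pics/{n}0.png",p); np.save(n+"0.npy",W); print(n,o)
E
```

```text
{'clock': np.float64(0.0), 'qpos': array([ 6.78789e+01,  3.02900e+00,  8.03124e+01, -2.00000e-04,
        9.67511e+01, -4.02700e+00]), 'qd': array([-0.0308, -0.0398,  0.1394, -0.0218, -0.041 ,  0.0467]), 'tau': array([ 1.20000e-03, -3.81667e+01, -3.60186e+01,  0.00000e+00,
        6.20000e-03,  0.00000e+00]), 'position': array([0.1629, 0.4988, 0.2445]), 'ee_rot': array([-1.799076e+02, -6.300000e-03,  1.619058e+02]), 'ft_force': array([-0.1795, -0.2629,  0.6854]), 'ft_torque': array([-0.0595, -0.0025, -0.0343]), 'grip_force': np.float64(0.0), 'grip_width': np.float64(0.0853)} 0.014
top [0.34927299 0.22646517 1.42116509]
side [0.56566596 1.19025678 0.50376856]
```

View pics/top0.png

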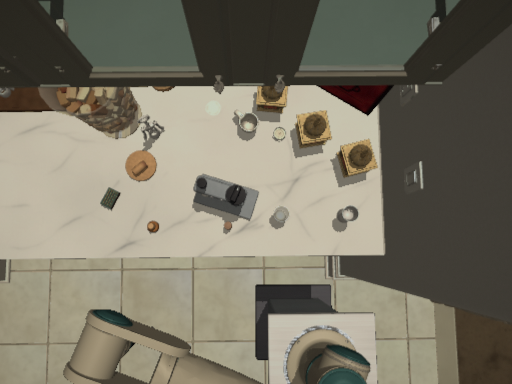

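View pics/side0.png

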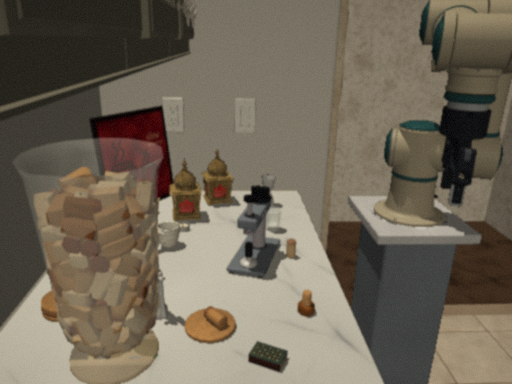

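The top view shows the gauge near (225,195), with the knob at about (236,194) and the stop cap at about (202,183). The cork is at (228,226). Next I'll measure these points from depth.

```bash
python3 - <<'E'
from h import *
p=cv2.imread("pics/top0.png")
cv2.imwrite("pics/topc.png",cv2.resize(p[160:240,180:300],None,fx=6,fy=6,interpolation=cv2.INTER_CUBIC))
for n in("top","side"):
    W=np.load(n+"0.npy"); X,Y,Z=W[...,0],W[...,1],W[...,2]
    roi=(abs(X-.43)<.16)&(abs(Y-.27)<.2)
    print(n,np.nanmedian(Z[roi&(Z<.01)]) )
    m=(roi&(Z>.143)&(Z<.21)).astype(np.uint8)
    k,l=cv2.connectedComponents(m)
    for i in range(1,k):
        q=W[l==i]
        if len(q)<4: continue
        print(len(q),q.mean(0).round(4),q.min(0).round(4),q.max(0).round(4))
        t=q[q[:,2]>np.percentile(q[:,2],92)-.008]; print("  top",len(t),t.mean(0).round(4))
        if len(t)>4:
            r=cv2.minAreaRect((t[:,:2]*1000).astype(np.float32)); print("  ",np.round(r[0],1),np.round(r[1],1),r[2])
    q=W[roi&(Z>.1)&(Z<.144)]; r=cv2.minAreaRect((q[:,:2]*1000).astype(np.float32)); print("head",len(q),r)
    q=W[roi&(Z>.012)&(Z<.022)]; r=cv2.minAreaRect((q[:,:2]*1000).astype(np.float32)); print("base",len(q),r)
E
```

```text
top -0.0004174861995608399
96 [0.5218 0.3392 0.1807] [0.5086 0.3261 0.1432] [0.5361 0.3539 0.1886]
  top 86 [0.5221 0.3395 0.1833]
   [522.1 339.2] [26. 26.] 26.200403213500977
324 [0.4919 0.2492 0.1568] [0.4656 0.2225 0.1434] [0.5208 0.2773 0.179 ]
  top 95 [0.4927 0.2495 0.1741]
   [493.2 249.1] [15.9 43.8] 64.68412017822266
head 506 ((507.2774353027344, 292.34912109375), (145.9320526123047, 53.890892028808594), 72.30265808105469)
base 866 ((465.1870422363281, 242.36862182617188), (278.26873779296875, 137.70458984375), 71.38986206054688)
side -0.0011003562941928587
433 [0.5027 0.2882 0.1635] [0.4661 0.2397 0.1431] [0.5351 0.3559 0.184 ]
  top 98 [0.5198 0.335  0.1798]
   [510.  301.3] [114.1  30.8] 69.85227966308594
head 638 ((507.4289855957031, 298.2890625), (140.10760498046875, 45.71424865722656), 69.67332458496094)
base 1046 ((468.5990905761719, 251.5158233642578), (266.16033935546875, 138.37892150878906), 72.2243423461914)
```

View pics/topc.png

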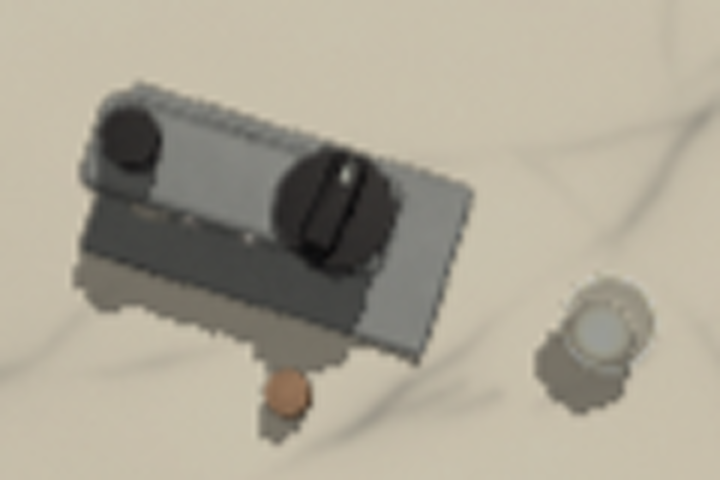

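The measurements agree with the given sizes: knob at (0.493, 0.249), cap at (0.522, 0.339), 94.8 mm apart against 95 mm. The gauge's y axis lies at 72°, and the bar at about -25°, so the knob is at about 0.13 rad. I'll move above the cap with the gripper shut.

Request:
jog_arm(motion="0 0 0 0.9 -0.4 0 1;0 0 0 0.9 -0.4 0 1;0 0 0 0.9 -0.4 0 1;0 0 0 0.9 -0.4 0 1;0 0 0 0.9 -0.4 0 1", grip_force=20)

```text
clock: 0.52
position: [0.2537, 0.4585, 0.2448]
ee_rot: [-180.0, -0.0, 161.9]
ft_force: [0.1, 0.1, -1.4]
grip_width: 0.0255
grip_force: 0.0
```

Request:
jog_arm(motion="0 0 0 0.9 -0.4 0 1;0 0 0 0.9 -0.4 0 1;0 0 0 0.9 -0.4 0 1;0 0 0 0.9 -0.4 0 1;0 0 0 0.9 -0.4 0 1")

```text
clock: 0.93
position: [0.3438, 0.4184, 0.2448]
ee_rot: [-180.0, -0.0, 161.9]
ft_force: [-0.6, 0.4, 0.5]
grip_width: 0.0001
grip_force: 0.0
```

Request:
jog_arm(motion="0 0 0 0.9 -0.4 0 1;0 0 0 0.9 -0.4 0 1;0 0 0 0.9 -0.4 0 1;0 0 0 0.9 -0.4 0 1;0 0 0 0.9 -0.4 0 1")

```text
clock: 1.35
position: [0.4338, 0.3785, 0.2448]
ee_rot: [-180.0, -0.0, 161.9]
ft_force: [0.2, 1.0, -0.7]
grip_width: -0.0
grip_force: 0.0
```

Request:
jog_arm(motion="0 0 0 0.9 -0.4 0 1;0 0 0 0.9 -0.4 0 1;0 0 0 0.9 -0.4 0 1;0 0 0 0.9 -0.4 0 1;0 0 0 0 0 0 1")

```text
clock: 1.77
position: [0.5073, 0.3451, 0.2441]
ee_rot: [-179.9, -0.0, 161.7]
ft_force: [0.1, -0.1, -0.4]
grip_width: 0.0
grip_force: 0.0
```

Request:
jog_arm(motion="0 0 0 0.74 -0.29 0 1;0 0 0 0 0 -0.6 1;0 0 0 0 0 -0.6 1;0 0 0 0 0 -0.5 1;0 0 0 0 0 0 1")

```text
clock: 2.18
position: [0.5179, 0.3411, 0.207]
ee_rot: [-179.7, -0.3, 162.0]
ft_force: [-0.3, -0.4, -0.5]
grip_width: -0.0
grip_force: 0.0
```

```bash
python3 - <<'E'
from h import *
p,W,o=cam("side"); cv2.imwrite("pics/s1.png",cv2.resize(p[170:290,210:320],None,fx=5,fy=5,interpolation=cv2.INTER_CUBIC))
s=ctrl.get_state(); print(s["position"],s["ft_force"])
E
```

```text
[0.51833903 0.3413217  0.20875354] [-0.67119377 -0.2434475  -0.52510073]
```

View pics/s1.png

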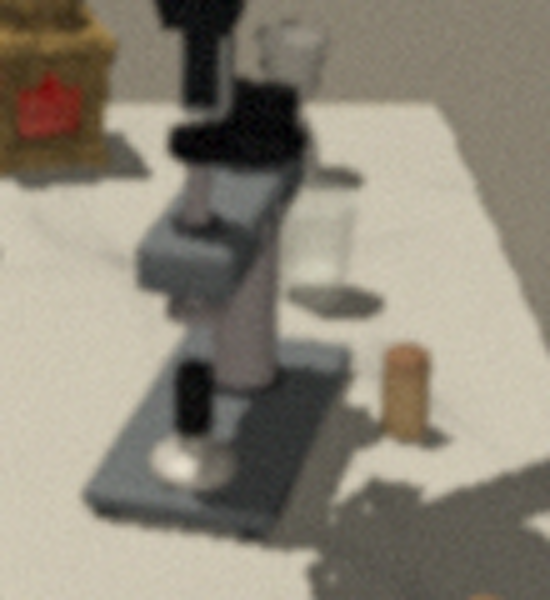

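The shut fingertips hang just above the cap, at about (205,110) in the crop, slightly left of its centre. I'll centre them and push down gently.

Request:
jog_arm(motion="0 0 0 0.19 -0.1 0 1;0 0 0 0 0 -0.15 1;0 0 0 0 0 -0.2 1;0 0 0 0 0 -0.2 1;0 0 0 0 0 0 1")

```text
clock: 2.65
position: [0.5233, 0.3391, 0.1992]
ee_rot: [-179.9, -0.1, 161.9]
ft_force: [0.7, -0.5, 0.3]
grip_width: 0.0
grip_force: 0.0
```

Request:
jog_arm(motion="0 0 0 0 0 -0.15 1;0 0 0 0 0 -0.15 1;0 0 0 0 0 -0.15 1;0 0 0 0 0 -0.1 1;0 0 0 0 0 0 1")

```text
clock: 3.07
position: [0.5236, 0.3393, 0.189]
ee_rot: [180.0, 0.0, 161.9]
ft_force: [-0.0, 0.1, 1.0]
grip_width: -0.0002
grip_force: 0.5
```

Request:
jog_arm(motion="0 0 0 0 0 -0.15 1;0 0 0 0 0 -0.1 1;0 0 0 0 0 -0.1 1")

```text
clock: 3.32
position: [0.5237, 0.3393, 0.1823]
ee_rot: [180.0, 0.0, 161.9]
ft_force: [-0.7, 0.2, 3.6]
grip_width: 0.0002
grip_force: 1.8
```

```bash
python3 - <<'E'
from h import *
s=ctrl.get_state(); print(s["position"],s["ft_force"])
p,W,o=cam("side"); cv2.imwrite("pics/s2.png",cv2.resize(p[170:290,210:320],None,fx=5,fy=5,interpolation=cv2.INTER_CUBIC))
s=ctrl.get_state(); print(s["position"],s["ft_force"])
E
```

```text
[0.5237096  0.33931103 0.18228691] [-0.69458989  0.17223115  3.5752014 ]
[0.52362528 0.33928808 0.18175811] [0.87594363 0.98287077 2.84463515]
```

View pics/s2.png

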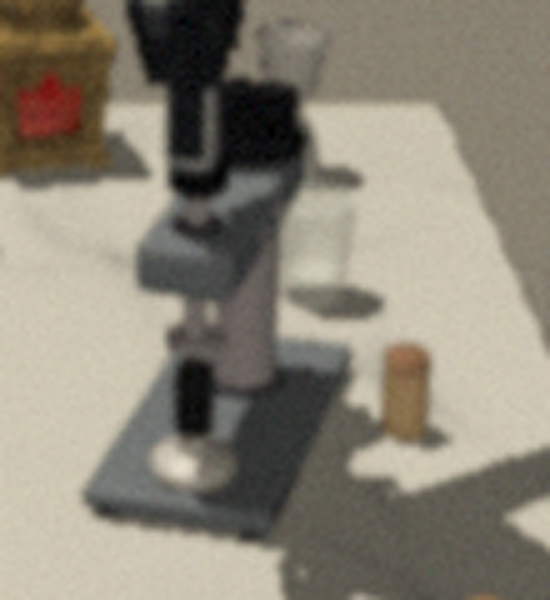

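The rod has come down without the gauge moving. The foot, at about (195,340), is now a few mm above the plug top at about (195,358).

Request:
jog_arm(motion="0 0 0 0 0 -0.1 1;0 0 0 0 0 -0.1 1;0 0 0 0 0 -0.05 1;0 0 0 0 0 0 1")

```text
clock: 3.7
position: [0.5236, 0.3393, 0.1769]
ee_rot: [180.0, -0.0, 161.9]
ft_force: [-0.2, 1.2, 1.6]
grip_width: -0.0001
grip_force: 0.7
```

Request:
jog_arm(motion="0 0 0 0 0 -0.05 1;0 0 0 0 0 -0.05 1;0 0 0 0 0 0 1")

```text
clock: 3.95
position: [0.5236, 0.3393, 0.1752]
ee_rot: [180.0, 0.0, 161.9]
ft_force: [0.8, 1.1, 1.9]
grip_width: 0.0001
grip_force: 1.1
```

Request:
jog_arm(motion="0 0 0 0 0 -0.05 1;0 0 0 0 0 0 1")

```text
clock: 4.12
position: [0.5236, 0.3393, 0.1742]
ee_rot: [180.0, 0.0, 161.9]
ft_force: [0.1, 0.6, 2.5]
grip_width: -0.0005
grip_force: 1.2
```

Request:
jog_arm(motion="0 0 0 0 0 -0.05 1;0 0 0 0 0 0 1")

```text
clock: 4.28
position: [0.5237, 0.3393, 0.1735]
ee_rot: [180.0, 0.0, 161.9]
ft_force: [-0.6, 0.3, 4.4]
grip_width: -0.0004
grip_force: 2.1
```

Request:
jog_arm(motion="0 0 0 0 0 -0.04 1;0 0 0 0 0 0 1;0 0 0 0 0 0 1")

```text
clock: 4.53
position: [0.5238, 0.3393, 0.1734]
ee_rot: [180.0, 0.0, 161.9]
ft_force: [-1.5, -0.0, 7.2]
grip_width: -0.0
grip_force: 3.5
```

```bash
python3 - <<'E'
from h import *
p,W,o=cam("side"); cv2.imwrite("pics/s3.png",cv2.resize(p[170:290,210:320],None,fx=5,fy=5,interpolation=cv2.INTER_CUBIC))
s=ctrl.get_state(); print(s["position"],s["ft_force"])
E
```

```text
[0.52372666 0.33932076 0.17339667] [-1.3296861   0.03456993  7.00840366]
```

View pics/s3.png

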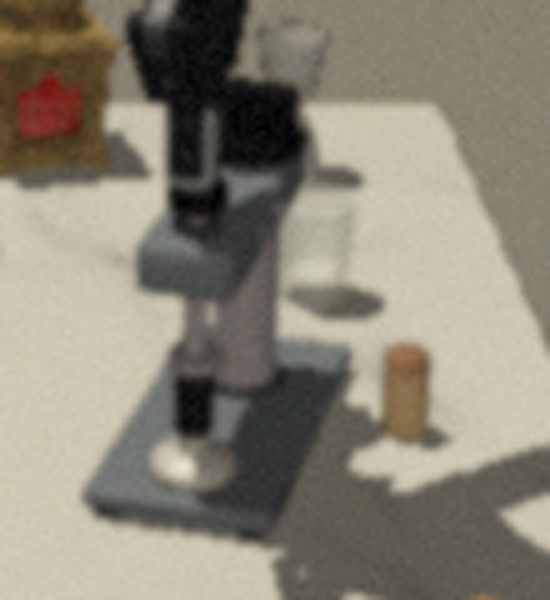

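The foot now rests on the stopper: z has stalled at a tip height of 0.159 and the force is 7 N. I'll lift, and refine the bar angle from the first depth picture.

Request:
jog_arm(motion="0 0 0 0 0 0.3 1;0 0 0 0 0 1 1;0 0 0 0 0 1 1;0 0 -0.6 -0.4 -0.9 0.4 1;0 0 -0.6 -0.4 -0.9 0 0.5")

```text
clock: 5.0
position: [0.508, 0.3035, 0.2286]
ee_rot: [179.9, 0.1, 157.1]
ft_force: [1.0, 0.3, 1.1]
grip_width: 0.0106
grip_force: 0.0
```

```bash
python3 - <<'E'
from h import *
W=np.load("top0.npy");X,Y,Z=np.moveaxis(W,2,0)
r=np.hypot(X-.493,Y-.249)
for lo in(.16,.165,.17):
    q=W[(r<.03)&(Z>lo)][:,:2]*1000; c=q.mean(0); w,v=np.linalg.eigh(np.cov((q-c).T))
    print(len(q),c,np.sqrt(w*12),np.degrees(np.arctan2(v[1,1],v[0,1])), cv2.minAreaRect(q.astype(np.float32)))
q=W[(r<.035)&(Z>.143)][:,:2]*1000; print(cv2.minEnclosingCircle(q.astype(np.float32)))
q=W[(np.hypot(X-.522,Y-.339)<.02)&(Z>.17)][:,:2]*1000; print(cv2.minEnclosingCircle(q.astype(np.float32)))
E
```

```text
101 [492.50300572 249.38777955] [16.3391859 43.8137324] 155.20770502804163 ((493.1940612792969, 249.50994873046875), (15.99662971496582, 44.13193893432617), 66.41249084472656)
100 [492.51201738 249.46688019] [16.20701986 44.02581338] 155.28677524839767 ((493.1941223144531, 249.51004028320312), (15.996496200561523, 44.13193893432617), 66.41249084472656)
90 [492.8947015  249.49666597] [15.84686611 42.64646567] 155.36354001756436 ((492.3968811035156, 249.4454345703125), (15.881892204284668, 41.98997497558594), 64.68412017822266)
((493.025146484375, 249.49513244628906), 27.859603881835938)
((522.4483642578125, 339.1048278808594), 13.8407621383667)
```

Request:
jog_arm(motion="0 0 -0.2 -0.25 -0.9 0 0;0 0 -0.2 -0.25 -0.9 0 0;0 0 0 -0.2 -0.8 0 0;0 0 0 0 0 0 0;0 0 0 0 0 0 0")

```text
clock: 5.42
position: [0.4936, 0.2508, 0.2264]
ee_rot: [-180.0, -0.0, 155.4]
ft_force: [-0.1, 1.2, -0.4]
grip_width: 0.0425
grip_force: 0.0
```

Request:
jog_arm(motion="0 0 0 -0.03 -0.07 -0.7 0;0 0 0 0 0 -0.7 0;0 0 0 0 0 -0.5 0.2;0 0 0 0 0 -0.3 0.4;0 0 0 0 0 0 0.4")

```text
clock: 5.83
position: [0.4924, 0.2501, 0.1806]
ee_rot: [-179.9, -0.1, 155.5]
ft_force: [-0.4, -0.0, 0.5]
grip_width: 0.0258
grip_force: 0.0
```

Request:
jog_arm(motion="0 0 0 0 0 -0.2 0.4;0 0 0 0 0 -0.15 0.4;0 0 0 0 0 -0.1 0.4;0 0 0 0 0 0 0.4")

```text
clock: 6.17
position: [0.493, 0.2499, 0.1733]
ee_rot: [-180.0, -0.0, 155.5]
ft_force: [0.2, -0.9, -0.6]
grip_width: 0.0257
grip_force: 0.0
```

Request:
jog_arm(motion="0 0 0 0 0 -0.15 0.5;0 0 0 0 0 -0.1 0.5;0 0 0 0 0 -0.05 0.5;0 0 0 0 0 0 0.5")

```text
clock: 6.5
position: [0.4929, 0.2498, 0.1672]
ee_rot: [-180.0, -0.0, 155.5]
ft_force: [-0.9, 0.7, -0.2]
grip_width: 0.0214
grip_force: 0.0
```

Request:
jog_arm(motion="0 0 0 0 0 -0.05 0.54;0 0 0 0 0 0 0.54")

```text
clock: 6.67
position: [0.493, 0.2499, 0.1665]
ee_rot: [180.0, -0.0, 155.5]
ft_force: [0.7, 0.1, -0.6]
grip_width: 0.0197
grip_force: 0.0
```

Request:
jog_arm(motion="0 0 0 0 0 -0.05 0.54;0 0 0 0 0 0 0.54")

```text
clock: 6.83
position: [0.493, 0.2498, 0.1654]
ee_rot: [180.0, -0.0, 155.5]
ft_force: [-0.5, 0.0, 0.1]
grip_width: 0.0196
grip_force: 0.0
```

Request:
jog_arm(motion="0 0 0 0 0 -0.05 0.54;0 0 0 0 0 0 0.54")

```text
clock: 7.0
position: [0.493, 0.2498, 0.1643]
ee_rot: [-180.0, -0.0, 155.5]
ft_force: [0.5, 0.3, 0.0]
grip_width: 0.0201
grip_force: 0.0
```

Request:
jog_arm(motion="0 0 0 0 0 -0.05 0.54;0 0 0 0 0 0 0.54")

```text
clock: 7.17
position: [0.4931, 0.2499, 0.1638]
ee_rot: [180.0, 0.0, 155.5]
ft_force: [-1.0, -0.8, 1.3]
grip_width: 0.0195
grip_force: 0.4
```

Request:
jog_arm(motion="0 0 0 0 0 -0.05 0.54;0 0 0 0 0 0 0.54")

```text
clock: 7.33
position: [0.4932, 0.2499, 0.1637]
ee_rot: [180.0, 0.0, 155.5]
ft_force: [-3.0, -0.0, 6.4]
grip_width: 0.0196
grip_force: 3.4
```

Request:
jog_arm(motion="0 0 0 0 0 -0.03 0.54;0 0 0 0 0 0 0.54")

```text
clock: 7.5
position: [0.4933, 0.2499, 0.1636]
ee_rot: [179.9, 0.1, 155.5]
ft_force: [-3.0, -1.2, 10.0]
grip_width: 0.0197
grip_force: 4.7
```

Request:
jog_arm(motion="0 0 0 0 0 -0.02 0.57;0 0 0 0 0 0 0.57")

```text
clock: 7.67
position: [0.4934, 0.2498, 0.1637]
ee_rot: [179.9, 0.1, 155.5]
ft_force: [-4.0, -2.4, 10.8]
grip_width: 0.0186
grip_force: 6.1
```

Request:
jog_arm(motion="0 0 0 0 0 0 0.6;0 0 0 0 0 0 0.6")

```text
clock: 7.83
position: [0.4935, 0.2496, 0.1637]
ee_rot: [179.9, 0.1, 155.5]
ft_force: [-4.4, -2.7, 10.7]
grip_width: 0.0173
grip_force: 6.6
```

Request:
jog_arm(motion="0 0 0 -0.04 -0.02 -0.02 0.6;0 0 0 0 0 0 0.6")

```text
clock: 8.0
position: [0.4933, 0.2495, 0.1637]
ee_rot: [179.8, 0.2, 155.5]
ft_force: [-1.0, -1.2, 10.9]
grip_width: 0.017
grip_force: 5.7
```

Request:
jog_arm(motion="0 0 0 0 0 0 0.64;0 0 0 0 0 0 0.64")

```text
clock: 8.17
position: [0.4933, 0.2495, 0.1638]
ee_rot: [179.9, 0.2, 155.5]
ft_force: [-1.7, -2.9, 11.2]
grip_width: 0.0159
grip_force: 20.0
```

Request:
jog_arm(motion="0 0 0 0 -0.02 -0.05 0.7;0 0 0 0 0 0 0.8", grip_force=35)

```text
clock: 8.33
position: [0.4933, 0.2494, 0.1638]
ee_rot: [179.8, 0.2, 155.5]
ft_force: [-3.9, -2.6, 16.5]
grip_width: 0.0152
grip_force: 37.0
```

Request:
jog_arm(motion="0 0 0 -0.02 0 -0.03 0.8;0 0 0 0 0 0 0.8")

```text
clock: 8.5
position: [0.4933, 0.2494, 0.1638]
ee_rot: [179.7, 0.3, 155.5]
ft_force: [-1.8, -2.5, 18.3]
grip_width: 0.015
grip_force: 37.4
```

Gripped, with 18 N down. Now I'll turn clockwise (negative yaw) in small amounts, watching the side force.

Request:
jog_arm(motion="0 0 -0.5 -0.02 -0.02 0 0.8;0 0 -0.5 0 0 0 0.8;0 0 0 0 0 0 0.8")

```text
clock: 8.75
position: [0.4932, 0.2493, 0.1638]
ee_rot: [179.7, 0.3, 151.4]
ft_force: [-0.2, -1.3, 17.2]
grip_width: 0.0155
grip_force: 37.1
```

```bash
python3 - <<'E'
from h import *
s=ctrl.get_state(); print(s["ft_force"],s["ft_torque"],s["qpos"])
E
```

```text
[-0.18570006 -1.34229774 17.15190865] [-0.28923596  0.37049677  0.10494759] [ 2.29949820e+01  9.35682025e+00  8.27550219e+01 -1.63344580e-02
  8.74492491e+01 -3.84229459e+01]
```

Request:
jog_arm(motion="0 0 -0.7 0 -0.01 0 0.8;0 0 -0.7 0 0 0 0.8;0 0 -0.7 0 0 0 0.8;0 0 0 0 0 0 0.8")

```text
clock: 9.08
position: [0.4931, 0.2491, 0.1638]
ee_rot: [179.6, 0.2, 143.0]
ft_force: [-1.9, -1.2, 17.4]
grip_width: 0.0158
grip_force: 37.1
```

```bash
python3 - <<'E'
from h import *
s=ctrl.get_state(); print(s["ft_force"],s["ft_torque"])
E
```

```text
[-1.88587559 -1.18209358 17.41742639] [-0.32445468  0.45008066  0.01580075]
```

```bash
python3 - <<'E'
from h import *
p,W,o=cam("side"); np.save("side4.npy",W); a=cv2.resize(p[170:290,210:320],None,fx=4,fy=4,interpolation=cv2.INTER_CUBIC)
q,V,o=cam("top"); b=cv2.resize(q[160:240,180:270],None,fx=4,fy=4,interpolation=cv2.INTER_CUBIC)
b=cv2.copyMakeBorder(b,0,480-320,0,0,0)
cv2.imwrite("pics/c4.png",np.hstack([a,b]))
for i in range(3):
    s=ctrl.get_state(); print(s["ft_force"],s["ft_torque"]); ctrl.camera("side")
E
```

```text
[-0.37298017 -1.56714895 16.53236294] [-0.26051598  0.49964289 -0.14257813]
[-1.75658634 -0.24688218 18.07443496] [-0.232689    0.4881514  -0.14543184]
[-1.66087086 -1.47292742 17.81322812] [-0.26647123  0.43910257 -0.15024166]
```

View pics/c4.png

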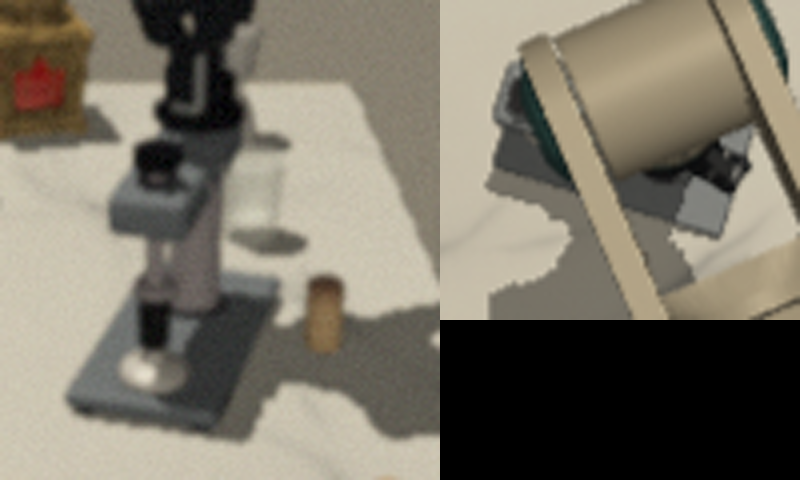

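The side view shows the gauge where it was: the base's left corner at (68,398) and the right one at (212,428) match the earlier crop. The rod is still down. I'll continue the turn.

Request:
jog_arm(motion="0 0 -0.7 -0.02 -0.01 0 0.8;0 0 -0.7 0 0 0 0.8;0 0 -0.7 0 0 0 0.8;0 0 -0.7 0 0 0 0.8;0 0 0 0 0 0 0.8")

```text
clock: 9.75
position: [0.4928, 0.2489, 0.1638]
ee_rot: [179.6, 0.2, 131.8]
ft_force: [-0.4, 0.0, 17.3]
grip_width: 0.0155
grip_force: 38.2
```

```bash
cat > chk.py <<'E'
from h import *
p,W,o=cam("side")
ref=cv2.imread("pics/side0.png")
g=lambda a:cv2.cvtColor(a,cv2.COLOR_BGR2GRAY).astype(np.float32)
A,B=g(ref),g(p)
for n,(r0,r1,c0,c1) in dict(baseL=(236,278,222,256),baseR=(250,282,250,284),head=(212,236,232,262)).items():
    a=cv2.resize(A[r0:r1,c0:c1],None,fx=8,fy=8,interpolation=cv2.INTER_CUBIC); b=cv2.resize(B[r0-4:r1+4,c0-4:c1+4],None,fx=8,fy=8,interpolation=cv2.INTER_CUBIC)
    m=cv2.matchTemplate(b,a,cv2.TM_CCOEFF_NORMED); _,v,_,l=cv2.minMaxLoc(m); print(n,round(v,3),(l[0]-32)/8,(l[1]-32)/8)
s=ctrl.get_state(); print(s["ft_force"].round(2) if hasattr(s["ft_force"],'round') else s["ft_force"],np.round(s["ft_torque"],3),np.round(s["qpos"],1))
E
python3 chk.py
```

```text
baseL 0.986 -0.375 0.25
baseR 0.959 -0.5 0.375
head 0.929 0.125 0.0
[-0.65 -0.85 17.6 ] [-0.246  0.228 -0.206] [ 23.    9.3  82.8  -0.   87.4 -18.9]
```

Request:
jog_arm(motion="0 0 -0.8 0 0 0 0.8;0 0 -0.8 0 0 0 0.8;0 0 -0.8 0 0 0 0.8;0 0 -0.8 0 0 0 0.8;0 0 0 0 0 0 0.8")

```text
clock: 10.22
position: [0.4926, 0.2487, 0.1638]
ee_rot: [179.6, 0.1, 118.9]
ft_force: [-1.5, -1.6, 17.2]
grip_width: 0.0155
grip_force: 38.5
```

Request:
jog_arm(motion="0 0 -0.8 0 0 0 0.8;0 0 -0.8 0 0 0 0.8;0 0 -0.8 0 0 0 0.8;0 0 0 0 0 0 0.8")

```text
clock: 10.55
position: [0.4925, 0.2487, 0.1638]
ee_rot: [179.6, 0.0, 109.3]
ft_force: [-2.8, -2.1, 17.4]
grip_width: 0.0155
grip_force: 38.6
```

```bash
python3 chk.py
```

```text
baseL 0.986 -0.375 0.25
baseR 0.964 -0.5 0.25
head 0.927 0.125 0.125
[-3.15 -2.04 18.09] [-0.486  0.664 -0.224] [23.   9.3 82.9 -0.  87.5  3.5]
```

Request:
jog_arm(motion="0 0 -0.8 -0.02 -0.01 0 0.8;0 0 -0.8 0 0 0 0.8;0 0 -0.8 0 0 0 0.8;0 0 -0.8 0 0 0 0.8;0 0 0 0 0 0 0.8")

```text
clock: 11.02
position: [0.4921, 0.2486, 0.1638]
ee_rot: [179.6, -0.1, 96.5]
ft_force: [-2.6, -1.5, 18.1]
grip_width: 0.0153
grip_force: 38.6
```

Request:
jog_arm(motion="0 0 -0.8 -0.01 -0.01 0 0.8;0 0 -0.8 0 0 0 0.8;0 0 -0.8 0 0 0 0.8;0 0 -0.8 0 0 0 0.8;0 0 0 0 0 0 0.8")

```text
clock: 11.43
position: [0.4919, 0.2485, 0.1638]
ee_rot: [179.7, -0.2, 83.8]
ft_force: [-2.7, -1.3, 18.0]
grip_width: 0.0155
grip_force: 38.6
```

```bash
python3 chk.py
```

```text
baseL 0.986 -0.375 0.25
baseR 0.964 -0.5 0.25
head 0.928 0.125 0.125
[-2.63 -1.39 17.84] [-0.224  0.684 -0.249] [23.   9.2 83.  -0.  87.5 29.1]
```

Request:
jog_arm(motion="0 0 -0.8 -0.02 -0.01 0 0.8;0 0 -0.8 0 0 0 0.8;0 0 -0.8 0 0 0 0.8;0 0 -0.8 0 0 0 0.8;0 0 0 0 0 0 0.8")

```text
clock: 11.9
position: [0.4915, 0.2486, 0.1638]
ee_rot: [179.7, -0.3, 71.0]
ft_force: [-3.2, 0.6, 16.8]
grip_width: 0.0158
grip_force: 38.6
```

Request:
jog_arm(motion="0 0 -0.8 -0.01 0 0 0.8;0 0 -0.8 0 0 0 0.8;0 0 -0.8 0 0 0 0.8;0 0 -0.8 0 0 0 0.8;0 0 0 0 0 0 0.8")

```text
clock: 12.32
position: [0.4913, 0.2487, 0.1638]
ee_rot: [179.8, -0.4, 58.2]
ft_force: [-2.1, 1.1, 18.2]
grip_width: 0.016
grip_force: 38.6
```

```bash
python3 chk.py
```

```text
baseL 0.986 -0.375 0.25
baseR 0.964 -0.5 0.25
head 0.928 0.125 0.0
[-2.85  1.25 17.61] [-0.014  0.635 -0.302] [23.   9.1 83.1  0.  87.4 54.7]
```

Request:
jog_arm(motion="0 0 -0.8 -0.02 0.01 0 0.8;0 0 -0.8 0 0 0 0.8;0 0 -0.8 0 0 0 0.8;0 0 -0.8 0 0 0 0.8;0 0 0 0 0 0 0.8")

```text
clock: 12.78
position: [0.491, 0.2489, 0.1638]
ee_rot: [179.9, -0.4, 45.4]
ft_force: [-1.9, 1.7, 16.7]
grip_width: 0.0154
grip_force: 38.7
```

Request:
jog_arm(motion="0 0 -0.8 -0.01 0.01 0 0.8;0 0 -0.8 0 0 0 0.8;0 0 -0.8 0 0 0 0.8;0 0 -0.8 0 0 0 0.8;0 0 0 0 0 0 0.8")

```text
clock: 13.2
position: [0.4908, 0.2491, 0.1638]
ee_rot: [179.9, -0.4, 32.6]
ft_force: [-1.4, 1.5, 17.5]
grip_width: 0.0153
grip_force: 38.7
```

```bash
python3 chk.py
```

```text
baseL 0.986 -0.375 0.25
baseR 0.966 -0.5 0.25
head 0.929 0.125 0.125
[-1.99  0.95 16.57] [ 0.188  0.421 -0.161] [23.1  9.  83.1  0.  87.4 80.4]
```

Request:
jog_arm(motion="0 0 -0.7 -0.01 0.01 0 0.8;0 0 -0.7 0 0 0 0.8;0 0 -0.7 0 0 0 0.8;0 0 -0.7 0 0 0 0.8;0 0 0 0 0 0 0.8")

```text
clock: 13.67
position: [0.4907, 0.2494, 0.1638]
ee_rot: [-180.0, -0.5, 21.4]
ft_force: [-0.2, 0.9, 16.7]
grip_width: 0.0155
grip_force: 39.5
```

Request:
jog_arm(motion="0 0 -0.4 0 0.01 0 0.8;0 0 -0.4 0 0 0 0.8;0 0 0 0 0 0 0.8")

```text
clock: 13.92
position: [0.4907, 0.2494, 0.1638]
ee_rot: [-179.9, -0.4, 18.3]
ft_force: [-1.1, 1.1, 18.0]
grip_width: 0.0155
grip_force: 39.7
```

```bash
python3 chk.py
```

```text
baseL 0.986 -0.375 0.25
baseR 0.959 -0.5 0.25
head 0.93 0.125 0.0
[-1.03  0.98 17.76] [-0.05   0.417  0.027] [23.1  9.  83.1  0.  87.4 94.8]
```

Request:
jog_arm(motion="0 0 -0.4 0 0.01 -0.02 0.8;0 0 0 0 0 0 0.8;0 0 0 0 0 0 0.8")

```text
clock: 14.22
position: [0.4907, 0.2495, 0.1638]
ee_rot: [-180.0, -0.4, 16.7]
ft_force: [-2.8, -1.5, 18.7]
grip_width: 0.0155
grip_force: 40.0
```

```bash
python3 chk.py
```

```text
baseL 0.986 -0.375 0.25
baseR 0.958 -0.5 0.25
head 0.928 0.125 0.0
[-2.23 -0.63 18.7 ] [-0.23  0.64  0.01] [23.1  9.  83.1  0.  87.4 96.4]
```

Request:
jog_arm(motion="0 0 -0.4 0 0 0 0.8;0 0 0 0 0 0 0.8;0 0 0 0 0 0 0.8")

```text
clock: 14.52
position: [0.4907, 0.2495, 0.1638]
ee_rot: [-179.9, -0.4, 15.1]
ft_force: [-2.2, -0.3, 18.8]
grip_width: 0.0156
grip_force: 40.0
```

```bash
python3 chk.py
```

```text
baseL 0.986 -0.375 0.25
baseR 0.958 -0.5 0.25
head 0.929 0.125 0.0
[-2.3  -0.91 18.74] [-0.235  0.627  0.037] [23.1  9.  83.1  0.  87.4 98. ]
```

```bash
echo 'print("tau6",np.round(s["tau"],3)[[0,5]],s["grip_force"])' >> chk.py; python3 chk.py|tail -1
```

```text
tau6 [-0.38   0.023] 40.01281739641854
```

Request:
jog_arm(motion="0 0 -0.4 0 0 0 0.8;0 0 0 0 0 0 0.8;0 0 0 0 0 0 0.8")

```text
clock: 14.87
position: [0.4907, 0.2496, 0.1638]
ee_rot: [-179.9, -0.4, 13.5]
ft_force: [-2.8, -1.0, 19.0]
grip_width: 0.0155
grip_force: 40.0
```

```bash
python3 chk.py
```

```text
baseL 0.986 -0.375 0.25
baseR 0.958 -0.5 0.25
head 0.929 0.125 0.125
[-1.48 -1.09 18.9 ] [-0.178  0.666  0.041] [23.1  9.  83.1  0.  87.4 99.6]
tau6 [-0.446  0.029] 40.009615965609555
```

Request:
jog_arm(motion="0 0 -0.4 0 0 0 0.8;0 0 0 0 0 0 0.8;0 0 0 0 0 0 0.8")

```text
clock: 15.17
position: [0.4907, 0.2496, 0.1638]
ee_rot: [-179.9, -0.4, 11.9]
ft_force: [-1.3, -0.2, 19.2]
grip_width: 0.0155
grip_force: 40.7
```

```bash
python3 chk.py
```

```text
baseL 0.986 -0.5 0.25
baseR 0.954 -0.75 0.25
head 0.93 -0.125 0.0
[-2.76 -0.72 19.16] [-0.207  0.614  0.331] [ 23.1   9.   83.1   0.   87.4 101.2]
tau6 [-0.724  0.314] 40.72876114794781
```

Request:
jog_arm(motion="0 0 -0.4 0 0 0 0.8;0 0 0 0 0 0 0.8;0 0 0 0 0 0 0.8")

```text
clock: 15.47
position: [0.4907, 0.2497, 0.1638]
ee_rot: [-179.9, -0.4, 10.4]
ft_force: [-1.1, 1.3, 18.7]
grip_width: 0.0157
grip_force: 40.6
```

```bash
python3 chk.py
```

```text
baseL 0.984 -1.375 0.125
baseR 0.949 -1.625 0.25
head 0.907 -1.375 -0.25
[-1.86 -0.32 18.7 ] [-0.085  0.579  0.29 ] [ 23.1   9.   83.1   0.   87.4 102.8]
tau6 [-0.953  0.298] 40.618768753083714
```

The end stop was reached at a yaw of about 12°: torque rose from 0.03 to 0.3 N m, and the gauge then turned by about 1.5°. I'll stop turning. I'll open under pressure, so the stored torque releases while the gauge is held, and then lift.

Request:
jog_arm(motion="0 0 0 0 0 0 0.55;0 0 0 0 0 0 0.52;0 0 0 0 0 0 0.52")

```text
clock: 15.77
position: [0.4907, 0.2499, 0.1635]
ee_rot: [-179.9, -0.5, 10.3]
ft_force: [-1.6, 1.0, 16.8]
grip_width: 0.0204
grip_force: 8.1
```

```bash
python3 chk.py
```

```text
baseL 0.983 -1.375 0.125
baseR 0.947 -1.625 0.375
head 0.906 -1.375 -0.25
[-0.92  0.75 17.07] [0.216 0.214 0.019] [ 23.1   9.   83.1   0.   87.3 102.8]
tau6 [-1.052 -0.007] 8.10068648855804
```

Released cleanly and the gauge did not move. Lifting straight up.

Request:
jog_arm(motion="0 0 0 0 0 0.1 0.52;0 0 0 0 0 0.15 0.5;0 0 0 0 0 0.5 0.45;0 0 0 0 0 0.9 0.4;0 0 0 0 0 1 0.4")

```text
clock: 16.23
position: [0.4884, 0.2483, 0.2117]
ee_rot: [180.0, 0.2, 10.3]
ft_force: [0.6, 1.1, -0.1]
grip_width: 0.0258
grip_force: 0.0
```

Request:
jog_arm(motion="0 0 0 0 0 1 0.4;0 0 0 -1 0 1 0.4;0 0 0 -1 0 0.5 0.4;0 0 0 -1 0 0 0.4;0 0 0 -1 0 0 0.4")

```text
clock: 16.65
position: [0.4083, 0.2486, 0.2632]
ee_rot: [-180.0, -0.1, 10.3]
ft_force: [-0.8, -0.2, -0.9]
grip_width: 0.0257
grip_force: 0.0
```

Request:
jog_arm(motion="0 0 0 -0.5 -1 0 0.4;0 0 0 0 -1 0 0.4;0 0 0 0 -1 0 0.4;0 0 0 0 -1 0 0.4;0 0 0 0 -1 0 0.4")

```text
clock: 17.07
position: [0.3986, 0.1477, 0.2623]
ee_rot: [180.0, 0.0, 10.3]
ft_force: [-0.6, -0.5, 0.0]
grip_width: 0.0259
grip_force: 0.0
```

Request:
jog_arm(motion="0 0 0 0 -1 0 0.4;0 0 0 0 -1 0 0.4;0 0 0 0 -1 0 0.4;0 0 0 0 -1 0 0.4;0 0 0 0 0 0 0.4")

```text
clock: 17.48
position: [0.3989, 0.0663, 0.2624]
ee_rot: [179.9, 0.0, 10.1]
ft_force: [0.7, 0.1, -0.3]
grip_width: 0.0257
grip_force: 0.0
```

```bash
python3 - <<'E'
from h import *
p,W,o=cam("side"); a=cv2.resize(p[170:290,210:320],None,fx=4,fy=4,interpolation=cv2.INTER_CUBIC)
q,V,o=cam("top"); b=cv2.resize(q[160:240,180:270],None,fx=4,fy=4,interpolation=cv2.INTER_CUBIC)
cv2.imwrite("pics/c5.png",np.hstack([a,cv2.copyMakeBorder(b,0,160,0,0,0)]))
X,Y,Z=np.moveaxis(V,2,0)
r=np.hypot(X-.493,Y-.249)
t=V[(r<.03)&(Z>.165)&(Z<.19)][:,:2]*1000; c=t.mean(0); w,v=np.linalg.eigh(np.cov((t-c).T)); print(len(t),c,np.degrees(np.arctan2(v[1,1],v[0,1])))
t=V[(r<.035)&(Z>.143)&(Z<.19)][:,:2]*1000; k=np.array(cv2.minEnclosingCircle(t.astype(np.float32))[0])
m=(np.hypot(X-.522,Y-.339)<.025)&(Z>.15)&(Z<.19); t=V[m][:,:2]*1000; d=cv2.minEnclosingCircle(t.astype(np.float32))
print(k,d,np.median(Z[m]),np.degrees(np.arctan2(*(np.array(d[0])-k)[::-1])))
E
python3 chk.py
```

```text
99 [493.18282535 250.562932  ] -169.9410844822691
[494.05807495 250.43151855] ((525.900390625, 340.2392578125), 14.0681734085083) 0.1595141276500996 70.47748199253972
baseL 0.984 -1.375 0.125
baseR 0.975 -1.375 0.25
head 0.908 -1.375 -0.25
[ 0.34  0.08 -1.03] [-0.014 -0.032  0.008] [  4.6 -17.2  96.8   0.  100.4  84.3]
tau6 [-0.655 -0.026] 0.0
```

View pics/c5.png

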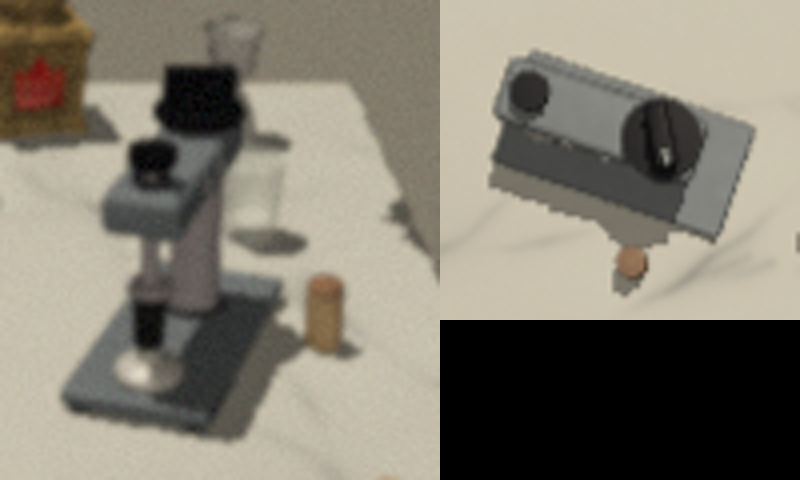

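The final view shows the rod down on the stopper (cap top at 0.1595 m) and the bar 150° clockwise from the gauge's x axis, about 2.62 rad, so the knob is fully tight. The gauge moved about 1.5 mm and turned about 1.7°, and the bystanders look untouched.

```bash
python3 -c "
from station import ctrl
print(ctrl.job_done())"
```

```text
the job is handed in; nothing more can be done
None
```

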